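# Press open the wide counter cupboard

### The job

Open the wider of the two low red-doored cupboards: gently press its handleless door in near the free edge to release the push catch, take the hand away so that the door springs ajar by itself, then put a finger behind the free edge and push the door wide open, about square to the cupboard's front or a bit further. Only push, do not grip the door; leave the narrow cupboard shut and the other things on the counter where they stand.

Things in the scene. Friction and masses are not known exactly. Their poses are not given: they have to be found in the camera images.
- wide_cupboard: The wider of the two: low steel cupboard with one red handleless door, fixed; 180 mm wide (own y), 160 deep (own x), 190 high. Origin: centre of underside. Own +x points to its back: the door is on its -x side, away from the robot; z up. Box front edges at own x = -80 mm. Hinge axis at own x = -96, y = +90 mm; the free edge is on the -y side
- wide_door (a joint): angle of the wide door, rad: 0 shut on its catch, 1.57 square to the front, stop at 1.9. Pressed in it stops at -0.045; the catch is surely freed by -0.035. Let go, a damped spring throws it ajar to about 0.37 within 1 s. From there it swings freely (under 1 N at the edge) and stays where left. It does not latch again
- wide_edge (a point): top corner of the wide door's free edge, on the outer face, 188 mm above the counter; moves with the door. Panel 178 mm wide, 182 mm high (from 6 mm up), 16 mm thick; shut, its outer face is at the cupboard's x = -104 mm, inner face at -88 mm (8 mm gap to the box)
- wide_press (a point): where to press: on the door's outer face, 23 mm in from the free edge, 165 mm above the counter. About 3 to 5 N inward (towards the cupboard's +x) moves it in; it frees after about 5 mm and meets a firm stop at 7 mm
- wide_hinge (a point): on the wide door's upright hinge axis, mid-thickness of the panel, 188 mm above the counter. Behind the ajar free edge the space is clear higher than 80 mm above the counter; below that are the catch and a steel striker pin 40 mm long on the door
- narrow_cupboard: The narrower of the two, to be left shut: low steel cupboard with one red handleless door, fixed; 120 mm wide (own y), 160 deep (own x), 190 high. Origin: centre of underside. Own +x points to its back: the door is on its -x side, away from the robot; z up
- narrow_door (a joint): the narrow cupboard's door, same catch and same meaning: 0 shut
- tin: small tin, 48 mm across, 60 mm high, standing loose on the narrow cupboard's top; origin under its centre
- basin: steel bowl, 160 mm across, 65 mm high, loose; origin under its centre
- ginger_a: ginger root about 120 x 75 mm, 32 mm thick, loose on the counter; origin under its middle
- ginger_b: smaller ginger root about 105 x 65 mm, 32 mm thick, loose; origin under its middle
- sauce: glass sauce bottle, 60 mm across, 190 mm high, loose; origin under its centre
- mug: white mug, 80 mm across, 90 mm high, loose; origin under its centre
- spoon: steel spoon lying on the counter, loose; origin under its middle
There are look-alikes about, which are no part of the job. What is shaped like the narrow_cupboard but pink or purple is not meant.

How it is judged:
On the way, in this order (a step that is already met when the one before it is completed fails the run):
1. the wide door stands ajar by its own spring, not touched by the robot (value of joint wide_door between 0.2 and 0.7 rad and contact force between wide_cupboard and the arm below 0.3 N and contact force between wide_cupboard and the fingers below 0.3 N), for 0.2 s.
2. the wide door is pushed wide open (value of joint wide_door above 1.3 rad), for 0.2 s.
At the end, for the whole second after the job is handed in: The wide cupboard's door is at rest at 1.3 rad (75 degrees) or more from shut, and the narrow cupboard's door is within 0.05 rad of shut (value of joint wide_door between 1.3 and 1.95 rad and value of joint narrow_door below 0.05 rad and velocity of joint wide_door between -0.05 and 0.05 rad/s); the robot touches nothing.
It fails at once if the wide cupboard or its door is pushed hard, with over 30 N (contact force between wide_cupboard and the fingers above 30 N or contact force between wide_cupboard and the arm above 30 N).
It fails at once if the narrow cupboard's door is opened (value of joint narrow_door above 0.08 rad).
It fails at once if the door is pinched: the fingers press over 8 N on its outer and inner side at once (contact force between each of wide_door_c0, wide_door_c1 and the fingers above 8 N).
It fails at once if a loose thing (tin, basin, ginger, bottle, mug or spoon) is lifted, carried or shoved more than 30 mm (distance of any of tin, basin, ginger_a, ginger_b, sauce, mug, spoon from where it was at the start of the episode above 0.03 m).
It also fails if it takes over 51 s, if anything falls off the work surface, if the arm or the gripper's body presses on something with over 40 N, if the wrist force passes 120 N, or if a joint passes its speed limit or range.

### The arm

A 7-joint arm with a two-finger parallel gripper is mounted at the origin on the work surface. World frame = base frame: x ahead of the robot, y to its left, z up, the work surface at z = 0. Lengths are in m, angles in rad, forces in N, time in s.
With the tool pointing down it reaches from about 0.4 to 0.9 m from the base axis. Payload 5.5 kg.
Tool frame: the origin (TCP) lies on the centre line of the jaws, within the pads' length; the fingertips stand ctrl.tips_ahead ahead of it and the grasp point (between the pads) lies 8 mm behind it (ctrl.tips_ahead is the distance from the TCP to the fingertips, in m); z points along the fingers, y is the line along which they close (so a half turn about z gives the same grasp; the last joint's range is limited). The gripper opens to 85 mm and grips with 20 to 120 N. Pads are 22 mm wide; open, the fingers measure 114 mm over their backs; the gripper's body (76 mm by 85 mm) begins 54 mm behind the grasp point. The pads swing forward as they close: fully open they stand 13 mm farther back than shut.
Start: joints at [1.412, 0.501, -0.427, 1.55, 0.221, 1.138, -0.21], TCP at [0.266, -0.593, 0.242] pointing down, gripper open.
Joint ranges: [-2.88, 2.88], [-0.31, 2.03], [-1.54, 1.56], [0.2, 2.42], [-1.41, 4.55], [0.19, 2.02], [-2.57, 2.57]. Speed limits (rad/s): [2.57, 2.57, 3.14, 3.14, 3.14, 3.14, 3.14].

### API

Orientations are given as a unit quaternion [w, x, y, z].
In Python, from cell import ctrl, eoat, kinematics, optics, workorder, nets, telemetry gives the robot as it stands. Calls block until the motion is done:
- ctrl.move_pose(position, orientation): joint-space move of the TCP to a pose.
- ctrl.move_straight(position, max_speed=0.15, ori=None): straight line of the TCP; ori=None keeps the orientation; max_speed is the mean speed in m/s.
- ctrl.set_joints(angles): joint-space move.
- eoat.gripper_to(opening): opening from 0.0 (shut) to 1.0 (fully open); the grip force is fixed at half the most; returns when the fingers have stopped.
- ctrl.sleep(seconds).
- kinematics.inverse_kinematics(position, orientation): joint angles nearest the present ones, or None.
- optics.read_camera(name): name is "scene" or "top"; returns the picture (384x512x3 uint8, red, green, blue); there is no depth.
- optics.camera_info(name): a dict with "mtx" (3x3 intrinsics, pixels), "eye" and "rotation" of the camera in the world. Camera axes: x right, y down, z forward; pixel columns grow to the right and rows downward; lengths in m; the calibration is good to about 2 mm. A picture is of the moment at which its call begins. camera_info takes no time and is no camera call.
A pose or a line that the arm cannot do raises ctrl.Unreachable and nothing moves.
- workorder.finish_job(): hands the job in; it is judged then, once.
Trained networks look in the newest picture that a camera, given by its name, has taken for a name from the list of things; names that differ only in an ending like _2 or _b are one class to them, and where a whole thing is asked for, a point or a joint stands for the part that bears it (a point fixed in the world has none). Each returns a list of dicts, best first, with "confidence" (0 to 1); they miss things now and then, are a little off and sometimes report something else, mostly with a low value. They report only what shows in the picture. A call takes as long as a camera call. They do not tell look-alikes from the thing itself.
- nets.masks_of(camera, label): "pixels" (384x512 bool, what is visible of it) and "bbox" ([left, top, right, bottom] in pixels, round what is visible of it).
Readings, each from a call of its own:
- telemetry.read_time(): time.
- telemetry.read_joints(): joint angles.
- telemetry.read_qvel(): joint speeds.
- telemetry.read_effort(): joint torques, N m.
- telemetry.read_tool_pos(): TCP position.
- telemetry.read_tcp_rot(): TCP orientation.
- telemetry.read_wrist_force(): force on the tool from outside, world axes, zero at the start.
- telemetry.read_moment(): the same for the moment, N m.
- telemetry.read_gripper_width(): opening from 0.0 (shut) to 1.0 (fully open).
- telemetry.read_grasp_force(): force on a finger pad.
Only numpy, scipy, OpenCV 4.12 (cv2) and the standard library are available. Lean on these libraries where they do the work, as an engineer would, in place of code of your own. Each camera call takes 0.05 s, during which the arm holds its last target. There are 200 camera calls.

## Working session

There is one attempt and no reset: what is moved stays moved. The work goes in short steps, each a Python script; the robot and the scene stay as the last script left them, time stands still between calls to the robot, and variables do not carry over. Pictures are saved under pics/ and viewed, at most 10 in all, crops included, and the job is handed in when it is done.

```bash
mkdir -p pics; python3 - <<'E'
from cell import ctrl, eoat, kinematics, optics, workorder, nets, telemetry
import cv2,numpy as np
for c in ("scene","top"):
    im=optics.read_camera(c); cv2.imwrite(f"pics/{c}0.png",im[:,:,::-1])
    i=optics.camera_info(c); print(c,i)
    for l in ("wide_cupboard","narrow_cupboard","tin","wide_door"):
        for d in nets.masks_of(c,l)[:3]: print(l,d["confidence"],d["bbox"])
print(ctrl.tips_ahead, telemetry.read_time(), telemetry.read_tcp_rot())
E
```

```text
scene {'mtx': array([[373.1692371 ,   0.        , 251.53055537],
       [  0.        , 373.1692371 , 186.97974051],
       [  0.        ,   0.        ,   1.        ]]), 'eye': array([ 0.1485844 , -0.14001344,  1.24166852]), 'rotation': array([-0.1310229 ,  0.78050383, -0.60372162,  0.09574431])}
wide_cupboard 0.9 [139.4, 152.9, 224.3, 241.4]
wide_cupboard 0.4 [267.4, 191.0, 307.3, 204.9]
narrow_cupboard 0.96 [342.3, 122.6, 405.1, 200.0]
narrow_cupboard 0.93 [298.5, 263.1, 360.4, 339.1]
narrow_cupboard 0.74 [252.0, 190.0, 300.7, 267.1]
tin 0.59 [275.3, 215.2, 295.9, 235.9]
wide_door 0.69 [170.2, 155.4, 220.8, 194.9]
wide_door 0.38 [274.8, 213.6, 293.6, 235.2]
top {'mtx': array([[447.27741137,   0.        , 249.01095375],
       [  0.        , 447.27741137, 192.20155289],
       [  0.        ,   0.        ,   1.        ]]), 'eye': array([ 0.1695905 , -0.0248317 ,  1.63948031]), 'rotation': array([-0.08267091,  0.71855527, -0.68577187,  0.08099865])}
wide_cupboard 0.66 [163.1, 188.3, 229.2, 256.1]
narrow_cupboard 0.7 [263.6, 201.7, 307.9, 261.6]
narrow_cupboard 0.7 [317.3, 259.3, 365.1, 317.2]
narrow_cupboard 0.66 [334.3, 117.5, 381.9, 184.7]
tin 0.78 [282.5, 223.3, 301.3, 238.0]
wide_door 0.71 [176.9, 186.2, 225.1, 200.3]
0.011 0.5 [-2.35006101e-05  9.77839201e-01  2.09357340e-01  1.10347583e-05]
```

View pics/scene0.png

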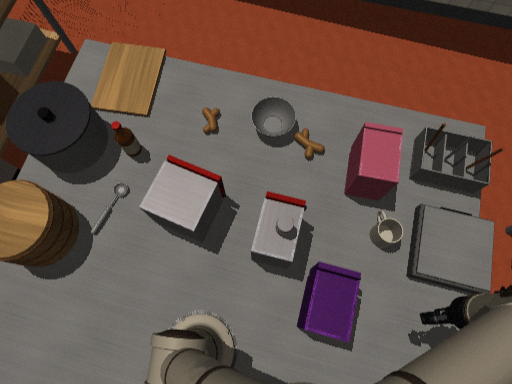

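View pics/top0.png

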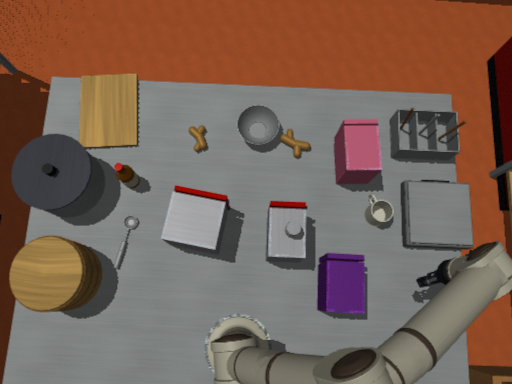

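The scene image shows the wide red-doored cupboard at px (185,195), with its door along the far edge from (168,158) to (222,193). The narrow one, with the tin on it, is at (278,228). In the top image they are at (196,220) and (287,232), and the bottle is at (127,175), beyond the free edge on the left.

Next I fit the cupboard pose with both cameras.

```bash
cat > h.py <<'E'
import numpy as np, cv2
from scipy.spatial.transform import Rotation as R
def cam(info):
    w,x,y,z=info["rotation"]; return info["mtx"],info["eye"],R.from_quat([x,y,z,w]).as_matrix()
def project(c,P):
    K,e,M=c; q=(np.asarray(P)-e)@M@K.T; return q[:,:2]/q[:,2:]
def ray(c,uv,z):
    K,e,M=c; d=M@np.linalg.solve(K,[*uv,1]); return e+d*(z-e[2])/d[2]
def T(p,P):  # own->world, p=(x,y,yaw)
    c,s=np.cos(p[2]),np.sin(p[2]); P=np.atleast_2d(P)
    return np.c_[P[:,0]*c-P[:,1]*s+p[0],P[:,0]*s+P[:,1]*c+p[1],P[:,2]]
def box(x0,x1,y0,y1,z0,z1): return np.array([[x,y,z] for x in(x0,x1) for y in(y0,y1) for z in(z0,z1)])
E
python3 - <<'E'
from cell import optics,nets
from h import *
from scipy.optimize import minimize
S=8
def fill(c,pts,m):
    h=cv2.convexHull(np.round((project(c,pts)+.5)*S).astype(np.int32)); cv2.fillPoly(m,[h],1)
obs=[]
for n in("scene","top"):
    im=optics.read_camera(n); c=cam(optics.camera_info(n))
    d=nets.masks_of(n,"wide_cupboard")[0]; m=d["pixels"]; print(d["bbox"],m.sum())
    i=im.astype(int); red=(i[...,0]>90)&(i[...,1]<40)&(i[...,2]<40)
    l,t,r,b=[int(v) for v in d["bbox"]]; w=np.zeros_like(red); w[t-6:b+6,l-6:r+6]=1; red&=w; print("red",red.sum())
    obs.append((c,m|red,red))
    for l in("sauce","basin","ginger_a","tin"):
        for k in nets.masks_of(n,l)[:2]:
            v,u=np.nonzero(k["pixels"]); print(l,round(k["confidence"],2),ray(c,(u.mean(),v.mean()),{"sauce":.09,"tin":.25}.get(l,.03)).round(3))
B=box(-.08,.08,-.09,.09,0,.19); D=box(-.104,-.088,-.088,.09,.006,.188)
def cost(p):
    s=0
    for c,m,red in obs:
        a=np.zeros((384*S,512*S),np.uint8); bb=a.copy(); 
        fill(c,T(p,D),a); fill(c,T(p,B),bb)
        dn=lambda q: cv2.resize(q.astype(np.float32),(512,384),interpolation=cv2.INTER_AREA)
        s+=np.abs(dn(a|bb)-m).sum()+ np.abs(dn(a&(1-bb))-red).sum()
    return s
g=ray(obs[1][0],(196,220),.19); best=None
for y in (np.pi-.2,np.pi,np.pi+.2):
    x0=[g[0],g[1],y]
    r=minimize(cost,x0,method="Nelder-Mead",options=dict(initial_simplex=[x0]+[np.add(x0,d) for d in np.diag([.03,.03,.15])],xatol=3e-4,fatol=.5,maxfev=120))
    print(r.x,r.fun)
    if best is None or r.fun<best.fun: best=r
p=best.x; np.save("pose.npy",p)
for n,P in dict(press=[-.104,-.065,.165],edge=[-.104,-.088,.188],hinge=[-.096,.09,.188]).items(): print(n,T(p,P)[0].round(4))
# overlay
im=optics.read_camera("top"); c=obs[1][0]; big=cv2.resize(im[100:300,100:350,::-1],None,fx=3,fy=3,interpolation=cv2.INTER_NEAREST)
for Q,col in((B,(0,255,0)),(D,(255,255,0))):
    h=cv2.convexHull(np.round((project(c,T(p,Q))+.5-[100,100])*3).astype(np.int32)); cv2.polylines(big,[h],1,col,1)
im=optics.read_camera("scene"); cv2.imwrite("pics/ov.png",big)
E
```

```text
[141.5, 149.9, 224.5, 242.7] 4753
red 260
sauce 0.78 [0.581 0.425 0.09 ]
basin 0.76 [ 0.827 -0.032  0.03 ]
ginger_a 0.74 [0.755 0.187 0.03 ]
ginger_a 0.68 [ 0.752 -0.178  0.03 ]
tin 0.62 [ 0.388 -0.16   0.25 ]
[166.1, 186.3, 232.1, 257.2] 3562
red 232
sauce 0.84 [0.576 0.427 0.09 ]
basin 0.58 [ 0.818 -0.034  0.03 ]
ginger_a 0.62 [ 0.75  -0.174  0.03 ]
ginger_a 0.54 [0.755 0.19  0.03 ]
tin 0.48 [ 0.387 -0.157  0.25 ]
[0.41475934 0.16325031 2.99147078] 696.0625
[0.41432948 0.16299698 2.99227852] 701.546875
[0.41490985 0.16359271 2.99402852] 703.703125
press [0.5273 0.212  0.165 ]
edge [0.5308 0.2347 0.188 ]
hinge [0.4962 0.0599 0.188 ]
```

View pics/ov.png

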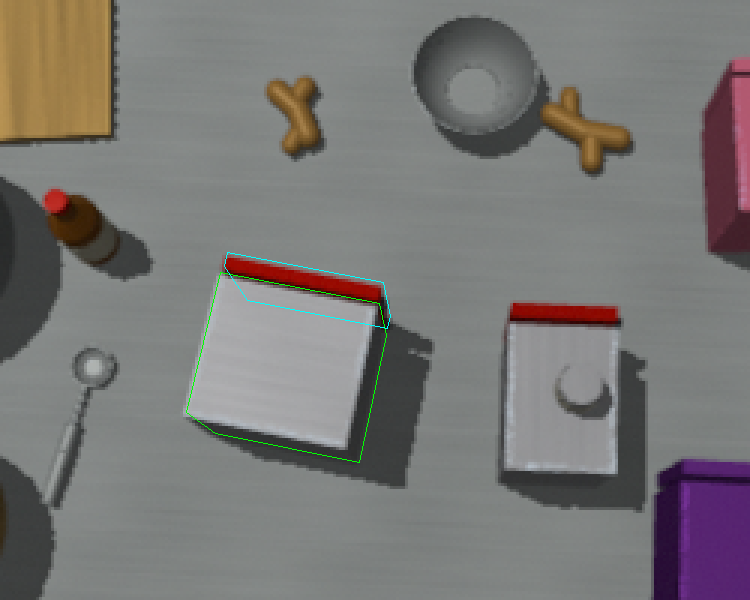

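The overlay is about 1 px off at the door's outer edge: the red corners are at (225,257) and (383,284) in the crop. I'll refine on the corners, then go to a pose in front of the press point.

```bash
python3 - <<'E'
from cell import optics,telemetry,kinematics,ctrl
from h import *
from scipy.optimize import least_squares
c=cam(optics.camera_info("top"))
own=[[-.08,-.09,.19],[.08,-.09,.19],[.08,.09,.19],[-.08,.09,.19],[-.104,-.088,.188],[-.104,.09,.188]]
px=np.array([[220,274],[186,413],[347,448],[379,305],[225,256],[383,284]])/3+100-.5
r=least_squares(lambda p:(project(c,T(p,own))-px).ravel(),np.load("pose.npy"))
p=r.x;print(p,r.fun.reshape(-1,2).round(2).tolist()); np.save("pose.npy",p)
yaw=p[2]
# tool-down quaternions with tool y along door width (own y) , i.e. 22mm pad width along own x
for a in (yaw,yaw+np.pi,yaw+np.pi/2,yaw-np.pi/2):
    q=(R.from_euler("z",a)*R.from_euler("x",np.pi)).as_quat(); q=q[[3,0,1,2]]
    for P in ([-.16,-.065,.35],[-.16,-.065,.146],[-.104,-.065,.146],[-.12,-.05,.155],[-.24,.05,.155]):
        j=kinematics.inverse_kinematics(T(p,P)[0],q); print(round(a,2),P,None if j is None else np.round(j,2))
E
```

```text
[0.41206085 0.16369564 2.99213851] [[-0.14, -0.0], [-0.29, 0.62], [0.2, -0.22], [-0.25, -0.02], [0.54, -0.59], [-0.07, 0.19]]
2.99 [-0.16, -0.065, 0.35] [ 0.45  0.64 -1.3   1.49  0.62  1.47  0.56]
2.99 [-0.16, -0.065, 0.146] [ 0.13  0.62 -0.71  1.72  0.47  0.98  0.67]
2.99 [-0.104, -0.065, 0.146] [ 0.34  0.69 -1.07  1.83  0.7   1.05  0.42]
2.99 [-0.12, -0.05, 0.155] [ 0.46  0.81 -1.24  1.81  0.84  1.17  0.36]
2.99 [-0.24, 0.05, 0.155] [ 0.57  0.88 -1.17  1.62  0.85  1.23  0.65]
6.13 [-0.16, -0.065, 0.35] [ 0.41  0.58 -1.19  1.49  0.54  1.43 -2.52]
6.13 [-0.16, -0.065, 0.146] [ 0.16  0.63 -0.75  1.72  0.5   1.   -2.5 ]
6.13 [-0.104, -0.065, 0.146] [ 0.18  0.57 -0.81  1.84  0.5   0.95 -2.57]
6.13 [-0.12, -0.05, 0.155] [ 0.22  0.57 -0.81  1.82  0.49  0.97 -2.52]
6.13 [-0.24, 0.05, 0.155] [ 0.33  0.66 -0.71  1.63  0.48  1.04 -2.25]
4.56 [-0.16, -0.065, 0.35] [ 0.45  0.64 -1.3   1.49  0.62  1.47  2.13]
4.56 [-0.16, -0.065, 0.146] [ 0.44  0.95 -1.31  1.71  0.96  1.28  1.9 ]
4.56 [-0.104, -0.065, 0.146] [ 0.45  0.87 -1.3   1.83  0.91  1.2   1.84]
4.56 [-0.12, -0.05, 0.155] [ 0.48  0.86 -1.3   1.81  0.9   1.21  1.89]
4.56 [-0.24, 0.05, 0.155] [ 0.62  0.98 -1.31  1.62  0.98  1.33  2.15]
1.42 [-0.16, -0.065, 0.35] [ 0.4   0.58 -1.19  1.49  0.54  1.43 -0.95]
1.42 [-0.16, -0.065, 0.146] [ 0.33  0.76 -1.04  1.71  0.73  1.11 -1.09]
1.42 [-0.104, -0.065, 0.146] [ 0.3   0.65 -0.99  1.84  0.64  1.02 -1.11]
1.42 [-0.12, -0.05, 0.155] [ 0.43  0.76 -1.17  1.81  0.78  1.13 -1.17]
1.42 [-0.24, 0.05, 0.155] [ 0.45  0.74 -0.91  1.62  0.64  1.11 -0.78]
```

```bash
cat >> h.py <<'E'
from cell import ctrl, eoat, telemetry, optics
p=np.load("pose.npy")
ox=np.array([np.cos(p[2]),np.sin(p[2]),0])
def quat(a): return (R.from_euler("z",a)*R.from_euler("x",np.pi)).as_quat()[[3,0,1,2]]
q0=quat(p[2])
def W(x,y,z): return T(p,[x,y,z])[0]
def snap(n,f): cv2.imwrite(f,cv2.resize(optics.read_camera(n)[90:290,90:350,::-1],None,fx=3,fy=3))
E
python3 - <<'E'
from h import *
eoat.gripper_to(0.0)
t=telemetry.read_tool_pos(); ctrl.move_straight([t[0],t[1],.42],.3)
ctrl.move_pose(W(-.18,-.065,.42),q0)
ctrl.move_straight(W(-.15,-.065,.155),.2)
ctrl.sleep(.3)
print(telemetry.read_time(),telemetry.read_wrist_force(),telemetry.read_tool_pos()-W(-.15,-.065,.155),telemetry.read_joints().round(2))
snap("top","pics/pre.png")
E
```

```text
7.5167 [0.92860739 0.19666575 0.36547055] [2.72952103e-04 4.90382095e-05 4.59941689e-04] [ 0.38  0.8  -1.15  1.73  0.79  1.16  0.42]
```

View pics/pre.png

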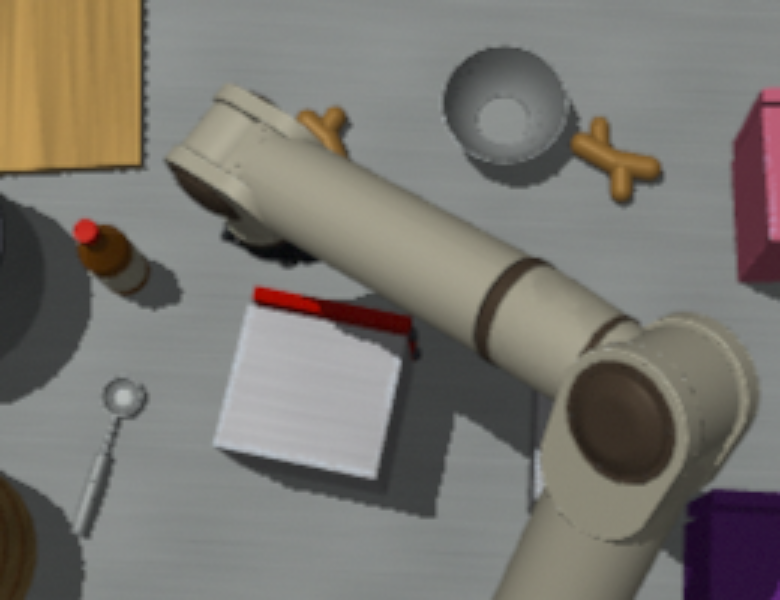

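The closed gripper hangs just beyond the door near its free edge, at about (270,250), with the door shut at (255–410, 295–325). Now I press.

```bash
python3 - <<'E'
from h import *
f0=telemetry.read_wrist_force(); F=lambda: -(telemetry.read_wrist_force()-f0)@ox
x=-.125; ctrl.move_straight(W(x,-.065,.155),.06)
xc=None; log=[]
while x<-.080:
    x+=.001; ctrl.move_straight(W(x,-.065,.155),.03); f=F(); log.append((round(x,4),round(f,2)))
    if xc is None and f>1.5: xc=x
    if f>12 or (xc and x>xc+.0065): break
print(xc,log)
ctrl.move_straight(W(-.24,-.075,.155),.25)
ctrl.sleep(1.2)
print(telemetry.read_time(),F())
snap("top","pics/ajar.png")
E
```

```text
-0.11599999999999999 [(-0.124, np.float64(-0.08)), (-0.123, np.float64(-0.56)), (-0.122, np.float64(0.31)), (-0.121, np.float64(-0.38)), (-0.12, np.float64(-1.15)), (-0.119, np.float64(-0.97)), (-0.118, np.float64(-0.27)), (-0.117, np.float64(-0.5)), (-0.116, np.float64(2.33)), (-0.115, np.float64(2.25)), (-0.114, np.float64(3.22)), (-0.113, np.float64(3.09)), (-0.112, np.float64(2.86)), (-0.111, np.float64(1.78)), (-0.11, np.float64(4.45)), (-0.109, np.float64(6.46))]
14.0083 -0.24245590982229837
```

View pics/ajar.png

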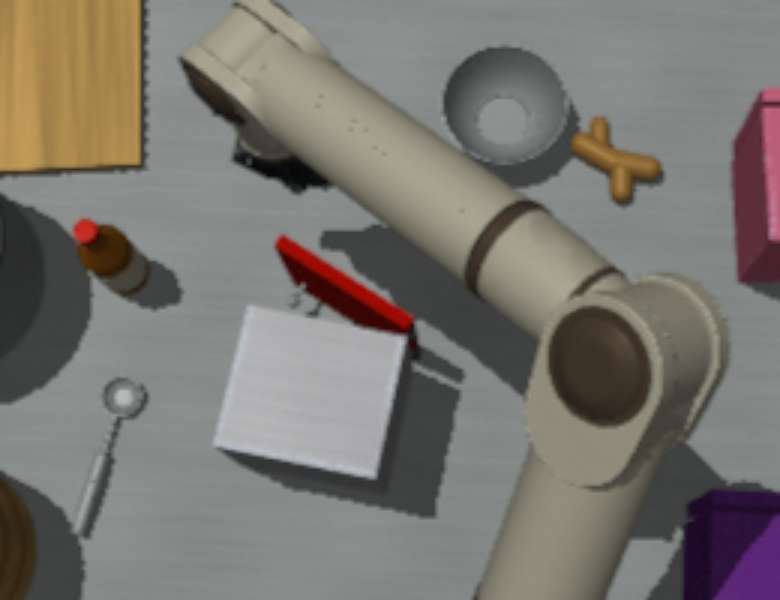

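The door is ajar at about 0.37 rad, with its free edge at (282,240) and the hand clear beyond it. The catch parts are visible low at (305,300). The contact position agrees with the fitted pose to within 1 mm. Next I put the finger behind the edge from above and sweep the door open.

```bash
python3 - <<'E'
from h import *
def A(th,r,d,z):
    u=np.array([-np.sin(th),-np.cos(th)]); n=np.array([np.cos(th),-np.sin(th)])
    return W(*(np.array([-.096,.09])+r*u+d*n),z)
t=telemetry.read_tool_pos()
ctrl.move_straight([t[0],t[1],.27],.2)
ctrl.move_straight(A(.37,.15,.040,.27),.2)
ctrl.move_straight(A(.37,.15,.040,.155),.12)
ctrl.sleep(.2); f0=telemetry.read_wrist_force(); print(telemetry.read_time(),f0)
log=[]
for th in np.arange(.35,1.61,.09):
    ctrl.move_straight(A(th,.15-.02*min(1,(th-.35)),.026,.155),.09 if th<1.3 else .06)
    f=np.linalg.norm(telemetry.read_wrist_force()-f0); log.append((round(th,2),round(f,1)))
    if f>12: break
print(log,telemetry.read_time())
ctrl.sleep(.4)
snap("top","pics/open.png"); snap("scene","pics/open_s.png")
E
```

```text
16.875 [ 0.32584883 -0.07834008  0.48510058]
[(np.float64(0.35), np.float64(1.5)), (np.float64(0.44), np.float64(1.0)), (np.float64(0.53), np.float64(1.2)), (np.float64(0.62), np.float64(0.9)), (np.float64(0.71), np.float64(0.6)), (np.float64(0.8), np.float64(1.4)), (np.float64(0.89), np.float64(1.5)), (np.float64(0.98), np.float64(0.4)), (np.float64(1.07), np.float64(0.5)), (np.float64(1.16), np.float64(1.3)), (np.float64(1.25), np.float64(1.4)), (np.float64(1.34), np.float64(1.2)), (np.float64(1.43), np.float64(0.4)), (np.float64(1.52), np.float64(0.6)), (np.float64(1.61), np.float64(1.2))] 21.4583
```

View pics/open.png

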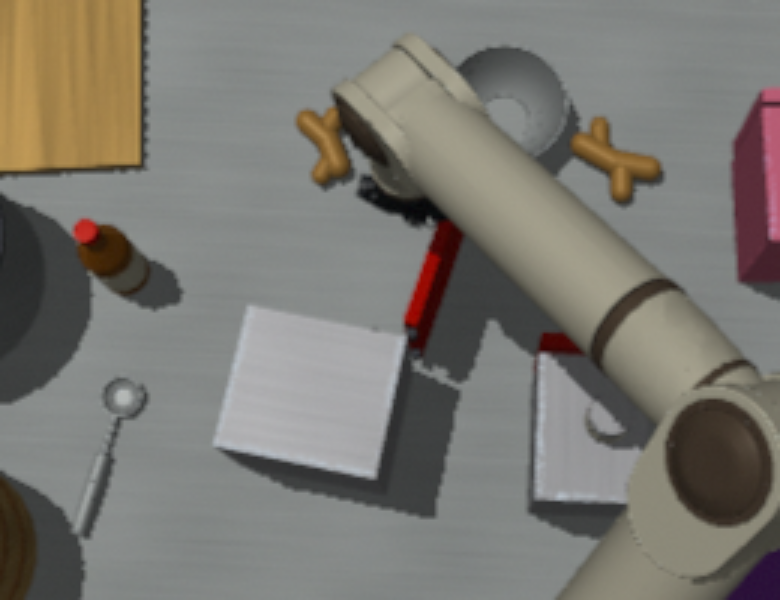

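The door stands about square to the front, running from its hinge at (412,335) to about (455,225). The narrow cupboard's door at (560,343) is shut. I'll back the finger off the inner face, go up, check and hand in.

```bash
python3 - <<'E'
from h import *
t=telemetry.read_tool_pos(); oy=np.array([-ox[1],ox[0],0])
t=t-.05*oy; ctrl.move_straight(t,.08)
t[2]=.40; ctrl.move_straight(t,.15)
ctrl.move_straight(W(-.16,-.12,.42),.2); ctrl.sleep(.5)
print(telemetry.read_time(),telemetry.read_wrist_force())
snap("top","pics/end.png")
E
```

```text
25.9417 [ 0.18033446  0.02490491 -0.80871399]
```

View pics/end.png

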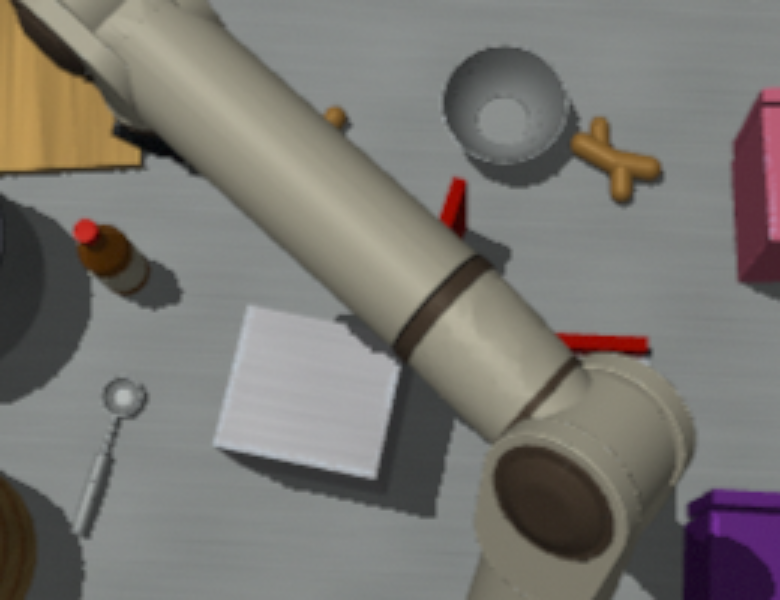

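The door is still open at about 1.6 rad, with its edge at (458,180). The loose things I can see (basin, bottle, spoon, one ginger root) haven't moved, and the arm is clear.

```bash
python3 -c "
from cell import workorder
print(workorder.finish_job())"
```

```text
the job is handed in; nothing more can be done
None
```

The wide cupboard's door was pressed, sprang ajar by itself, and was pushed open to about 1.6 rad; the narrow door looked shut and nothing I could see had moved when I handed in the job, which gave no verdict back.

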